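# Clamp and test a silver bar in the bench bar tester

### The arm

A 6-joint arm with a two-finger parallel gripper is mounted at the origin on the work surface. World frame = base frame: x ahead of the robot, y to its left, z up, the work surface at z = 0. Lengths are in m, angles in rad, forces in N, time in s.
With the tool pointing down it reaches from about 0.3 to 0.75 m from the base axis. Payload 8.5 kg.
Tool frame: the origin (TCP) lies where the fingers leave the gripper's body, on its centre line; the fingertips stand 64 mm ahead of it and the grasp point (between the pads) lies 45 mm ahead of it; z points along the fingers, y is the line along which they close (so a half turn about z gives the same grasp; the last joint's range is limited). The gripper opens to 88 mm and grips with 3 to 60 N. Pads are 18 mm wide; open, the fingers measure 123 mm over their backs; the gripper's body (75 mm by 187 mm) begins 45 mm behind the grasp point.
Start: joints at [-1.453, 0.381, 1.297, -0, 1.464, -0.215], TCP at [0.18, -0.52, 0.303] pointing down, gripper open.
Joint ranges: [-3.11, 3.11], [-0.89, 2.33], [0.22, 2.48], [-1.42, 4.56], [0.17, 2.85], [-2.88, 2.88]. Speed limits (rad/s): [2.39, 2.39, 3.14, 3.14, 3.14, 3.14].

### API

Orientations are given as [roll, pitch, yaw] about the fixed x, y, z axes, in that order (R = Rz(yaw) Ry(pitch) Rx(roll)).
In Python, from station import monitor, camera, job gives the robot as it stands. The module is installed in compiled form; this text tells all that it offers.
- The arm moves only by the tool arm_command, never from a script. Its argument "motion" is a list of rows, each an object with "dr": the turn, a rotation vector about the tool's x, y, z in rad, a list of three; "translation": the shift along the tool's x, y, z in mm, a list of three; "fingers": the finger opening in mm, from 0 to 88.1. In form: [{"dr": [ax, ay, az], "translation": [dx, dy, dz], "fingers": fingers}, ...]. A call has 1 to 5 rows; each row is the pose to reach, as a shift and turn from the pose commanded when the call began, along the tool's axes at that moment; what a row does not reach only later rows make up. A row lasts 1/10 s, in which the tool goes at most 50 mm and 8.59 degrees, less where a joint would pass 70% of its speed; a pose out of reach is approached as far as the arm can. A call with a gripper value outside its range is refused whole. The fingers move at their own pace and stop on an object; the grip force is fixed at half the most. Time passes only in rows, so rows that repeat a pose let the fingers close. It gives the time, the measured TCP pose, the force, the opening and the grip force at its end, in the units of the state.
- monitor.state(): the state, without advancing time (a new reading comes with each control period).
- camera(name): name is "scene" or "top" or "wrist"; returns a dict with "pixels" (480x640x3 uint8, red, green, blue), "intrinsics" (3x3 intrinsics, pixels), "xyz" and "rotation" of the camera in the world. Camera axes: x right, y down, z forward; pixel columns grow to the right and rows downward; lengths in m; the calibration is good to about 2 mm. A picture is of the moment at which its call begins. There is no depth.
- job.hand_in(): hands the job in; it is judged then, once.
The state is a dict: "clock": time; "joint_positions": joint angles; "joint_vel": joint speeds; "tau": joint torques, N m; "position": TCP position; "orientation": TCP orientation; "ft_force": force on the tool from outside, world axes, zero at the start; "torque": the same for the moment, N m; "width": finger opening in m; "grip_force": force on a finger pad.
Only numpy, scipy, OpenCV 4.12 (cv2) and the standard library are available. Lean on these libraries where they do the work, as an engineer would, in place of code of your own. Each camera call takes 0.05 s, during which the arm holds its last target. There are 200 camera calls.

### The job

Test the silver bar: set it down gently (do not drop it) flat in the tester's bed, lengthwise between the guides, and let go of it. Then turn the red clamp knob clockwise until it clicks over and stays, and only then push the yellow plunger fully down and let it spring back up. Leave the copper bar, the flux jar and the charcoal block where they are.

Things in the scene. Friction and masses are not known exactly. Their poses are not given: they have to be found in the camera images.
- silver_bar: Bright silver bar, 100 x 32 x 20 mm, about 0.65 kg, lying loose on the bench. Origin at the centre of its underside, x along its length, z up.
- copper_bar: Copper-coloured bar of the same 100 x 32 x 20 mm, a bystander lying parallel-ish beside the silver one, about 110 mm away; either may be the nearer to the tester. Origin at the centre of its underside, x along its length.
- flux_jar: Jar with a white lid, 56 mm diameter, 75 mm tall, standing on the bench, a bystander. Origin at the centre of its underside.
- charcoal_block: Black soldering block, 60 x 100 x 30 mm, lying on the bench, a bystander. Origin at the centre of its underside.
- tester: Grey bar tester fixed to the bench, 170 mm (x) by 360 mm (y), flat deck 40 mm high; place and yaw vary between runs. Origin: centre of its underside. On the deck along y: yellow plunger (x -20, y -145 mm), red knob (y -45), brass jaw (56 wide, 22 thick, 21 high), bed (middle y +98), dark end stop (60 wide, 22 high, face at y +155).
- bed (a point): Deck point at the middle of the open bed, where the bar's origin goes; bar's length along this y, either way round. 113 mm between jaw (-y) and stop (+y), up to 3 mm less at the start. Two pairs of 15 mm high guides 41 mm either side along y, each 14 mm long: channel 38 mm wide at the deck, 48 at the top, sides open between. Turning the knob moves the jaw 12 mm and the bar about 6 mm to +y.
- knob_grip (a point): Centre of the red T-handle of the clamp knob, on its upright axis, 85 mm above the bench. The handle is a bar 86 mm long, 18 mm thick, 26 mm high (72 to 98 mm above the bench); this point's x axis runs along it and turns with it, z up. Grip across its 18 mm thickness, or push its ends.
- clamp_knob (a joint): Turn of the clamp knob, rad, growing clockwise seen from above. Starts between 0 and 0.25, turns easily at first, then resists (up to 0.25 N m) until the click at 0.8, after which it snaps over and stays beyond 1.0; hard stop at 1.25. A small sprung steel roller on the knob's +x side (of the tester) is the detent.
- plunger_top (a point): Centre of the top of the yellow mushroom plunger (cap 44 mm diameter), 85 mm above the bench when up; it moves straight down with the plunger.
- plunger (a joint): Travel of the plunger, m: 0 up, 0.015 fully down on its stop. Sprung: 4 N to start, 11.5 N at the bottom.
There are look-alikes about, which are no part of the job. Of the things that look like the silver_bar, the middle-sized one is meant.

How it is judged:
By the outcome, as a careful person would: the job done as asked, in the order asked, and still so for the second after the job is handed in, with the robot touching nothing.
It also fails if it takes over 54 s, if anything falls off the work surface, if the arm or the gripper's body presses on something with over 40 N, if the wrist force passes 120 N, or if a joint passes its speed limit or range.

## Working session

There is one attempt and no reset: what is moved stays moved. The work goes in short steps, Python scripts to look and compute and a tool call to move; the robot and the scene stay as the last step left them, time stands still between calls to the robot, and variables do not carry over. Pictures are saved under pics/ and viewed, at most 10 in all, crops included, and the job is handed in when it is done.

Besides the shell and the picture viewer there is one more tool, called after "Request:" as name([rows], argument=value, ...), one row to a line, values as JSON. arm_command: Moves the arm, as the interface text tells. Its arguments: {"type":"object","properties":{"motion":{"type":"array","items":{"type":"object","properties":{"dr":{"type":"array","items":{"type":"number"}},"translation":{"type":"array","items":{"type":"number"}},"fingers":{"type":"number"}}}}},"required":["motion"]}

```bash
mkdir -p pics; python3 - <<'E'
from station import monitor, camera
import cv2,pickle,numpy as np
d={}
for n in("scene","top"):
    c=camera(n);d[n]=c
    cv2.imwrite(f"pics/{n}0.png",c["pixels"][:,:,::-1]);print(n,c["intrinsics"].tolist(),c["xyz"],np.round(c["rotation"],3).tolist())
pickle.dump(d,open("c0.pkl","wb"))
s=monitor.state();print(s)
E
```

```text
scene [[617.836339926743, 0.0, 316.96338027784077], [0.0, 617.836339926743, 227.84316689869388], [0.0, 0.0, 1.0]] [ 1.4256449  -0.21695117  0.8999132 ] [-2.287, -0.001, 1.182]
top [[573.5135660001913, 0.0, 321.3202531003633], [0.0, 573.5135660001913, 234.7253212670938], [0.0, 0.0, 1.0]] [0.32500516 0.1563387  1.27666768] [-2.967, -0.024, -1.564]
{'clock': 0.1, 'joint_positions': array([-1.45332398e+00,  3.81119426e-01,  1.29813535e+00, -1.85663926e-05,
        1.46363031e+00, -2.15305388e-01]), 'joint_vel': array([-0.00076387, -0.00279866, -0.00081454, -0.00111916, -0.00072746,
       -0.00138122]), 'tau': array([ 3.58629375e-03, -4.38650608e+01, -2.24910611e+01,  7.14402250e-02,
        3.42080137e-02, -7.49025162e-05]), 'position': array([ 0.17963951, -0.51965581,  0.30222114]), 'orientation': array([-3.14032613e+00, -2.58090063e-04,  3.32779571e-01]), 'ft_force': array([ 0.26432415, -0.95103238,  0.2339146 ]), 'torque': array([-0.029777  ,  0.03705761, -0.0037834 ]), 'grip_force': 0.0, 'width': 0.08803453843790572}
```

View pics/top0.png

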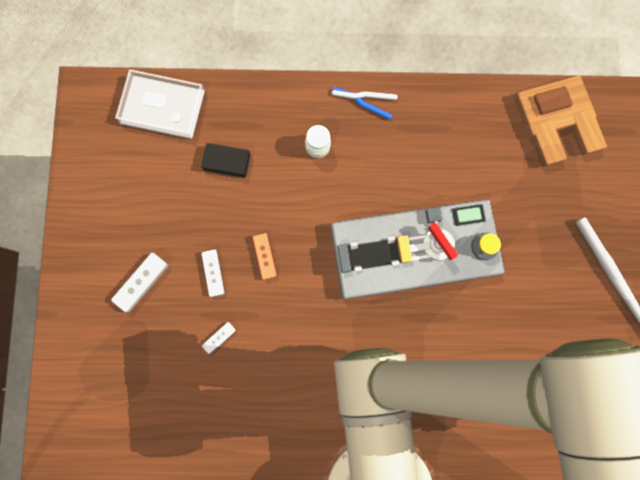

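View pics/scene0.png

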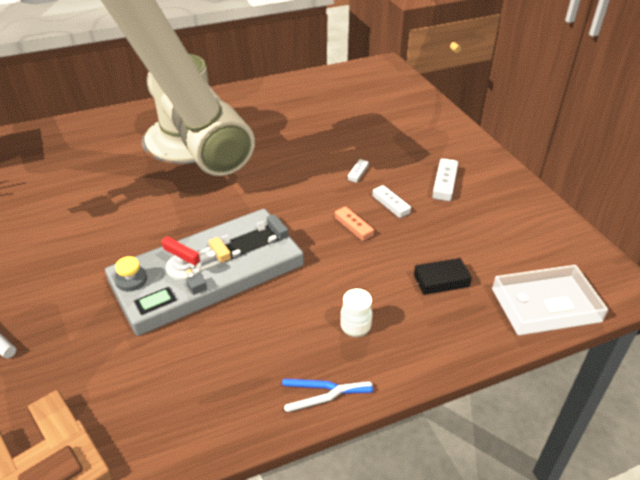

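Look-alikes in the top view: big silver bar (139,282), middle silver bar (212,273), small silver bar (219,338), and the copper bar (264,256). I choose the middle-sized one at (212,273), which is parallel to the copper. Next I'll measure it along with the tester features.

```bash
cat > h.py <<'E'
import cv2,numpy as np
from scipy.spatial.transform import Rotation as R
def ray(c,uv,z):
    "pixels -> world points on plane height z"
    uv=np.atleast_2d(uv).astype(float);M=R.from_euler('xyz',c["rotation"]).as_matrix()
    d=np.c_[uv,np.ones(len(uv))]@np.linalg.inv(c["intrinsics"]).T@M.T
    return c["xyz"]+d*((z-c["xyz"][2])/d[:,2:])
def blob(c,lo,hi,box,k=0):
    "largest HSV blob in box (u0,v0,u1,v1): contour in pixels"
    u0,v0,u1,v1=box
    m=cv2.inRange(cv2.cvtColor(np.ascontiguousarray(c["pixels"][v0:v1,u0:u1]),cv2.COLOR_RGB2HSV),lo,hi)
    cs=cv2.findContours(m,0,cv2.CHAIN_APPROX_NONE)[0]
    return max(cs,key=cv2.contourArea)[:,0]+[u0,v0]
def rect(c,ct,z):
    "min-area rect of contour cast to plane: centre, long, short (mm), long-axis angle deg"
    p=ray(c,ct,z)[:,:2]
    (cx,cy),(w,h),a=cv2.minAreaRect((p*1000).astype(np.float32))
    if w<h: w,h,a=h,w,a+90
    return np.round([cx,cy,w,h,(a+90)%180-90],1)
E
python3 - <<'E'
import pickle,cv2,numpy as np
from h import *
d=pickle.load(open("c0.pkl","rb"));t=d["top"]
sil=((0,0,150),(180,50,255))
for n,b,z in(("big",(100,240,180,320),.02),("mid",(190,240,235,305),.02),("small",(195,315,245,360),.02)):
    print(n,rect(t,blob(t,*sil,b),z))
print("cop",rect(t,blob(t,(5,100,180),(20,255,255),(245,225,285,290)),.02))
print("jar",rect(t,blob(t,(0,0,150),(180,60,255),(295,115,340,165)),.075))
box=(325,195,510,300)
for n,lo,hi,z in(("yellow",(24,150,150),(34,255,255),.085),("red",(0,180,120),(6,255,255),.098),("red2",(174,180,120),(180,255,255),.098),("jaw",(15,100,120),(23,255,255),.061),("bed",(0,0,0),(180,255,45),.04),("deck",(0,0,90),(180,40,190),.04)):
    try: print(n,rect(t,blob(t,lo,hi,box),z))
    except Exception as e: print(n,e)
a=cv2.resize(t["pixels"][225:355,100:290],None,fx=3,fy=3,interpolation=2)
b=cv2.resize(t["pixels"][195:305,325:510],None,fx=3,fy=3,interpolation=2)
im=np.zeros((600,800,3),np.uint8);im[:330,:555]=b;im2=cv2.resize(a,(395,270));im[330:,:395]=im2
cv2.imwrite("pics/crop0.png",im[:,:,::-1])
E
```

```text
big [437.8 523.7 136.5  48.6 -38.1]
mid [459.8 365.9 101.1  34.5  12.6]
small [320.  347.8  76.3  26.3 -46.9]
cop [498.8 253.6 101.9  33.6  14.3]
jar [745.7 139.   73.3  54.8   0.9]
yellow [ 519.8 -227.9   43.2   39.9   66.8]
red [ 523.6 -123.9   82.4   17.4   34.1]
red2 max() iterable argument is empty
jaw [506.7 -41.3  57.6  17.5  25.7]
bed max() iterable argument is empty
deck [516.1 -81.  358.4 169.  -80.6]
```

View pics/crop0.png

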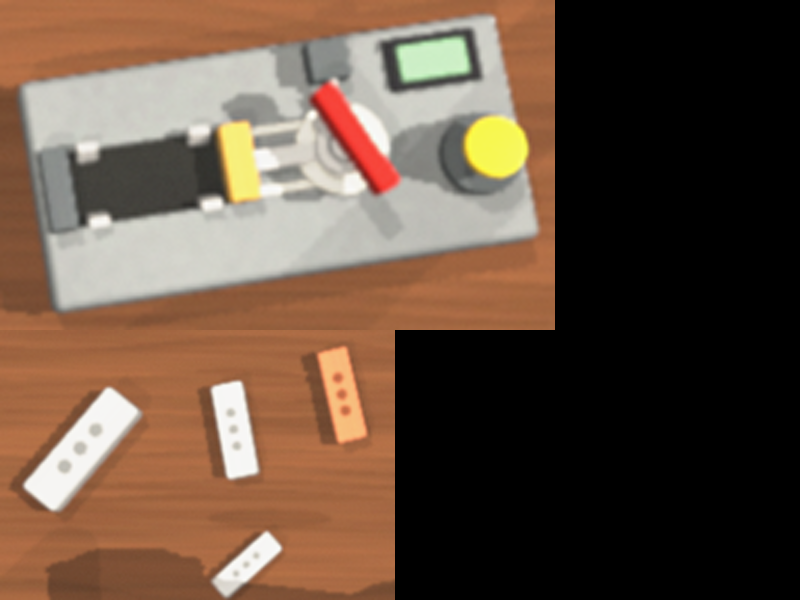

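The crop confirms the middle bar: 101 x 34 mm at (460, 366) mm, long axis 12.6°. The tester is 358 x 169 mm, centre (516, -81), yaw about 9.4°, and the plunger and knob agree with that to within 2 mm. Now approaching the bar.

Request:
arm_command([
  {"dr": [0, 0, 0], "translation": [36, -32, 0], "fingers": 80},
  {"dr": [0, 0, 0], "translation": [73, -64, 0], "fingers": 80},
  {"dr": [0, 0, 0], "translation": [109, -95, 0], "fingers": 80},
  {"dr": [0, 0, 0], "translation": [146, -127, 0], "fingers": 80},
  {"dr": [0, 0, 0], "translation": [182, -159, 0], "fingers": 80},
])

```text
clock: 0.6
position: [0.3002, -0.3082, 0.3026]
orientation: [-3.141, -0.0, 0.332]
ft_force: [-0.0, 0.2, -0.2]
width: 0.0801
grip_force: 0.0
```

Request:
arm_command([
  {"dr": [0, 0, 0], "translation": [36, -32, 0], "fingers": 80},
  {"dr": [0, 0, 0], "translation": [73, -64, 0], "fingers": 80},
  {"dr": [0, 0, 0], "translation": [109, -95, 0], "fingers": 80},
  {"dr": [0, 0, 0], "translation": [146, -127, 0], "fingers": 80},
  {"dr": [0, 0, 0], "translation": [182, -159, 0], "fingers": 80},
])

```text
clock: 1.1
position: [0.4204, -0.0984, 0.3027]
orientation: [-3.142, 0.0, 0.333]
ft_force: [0.3, -1.1, 0.5]
width: 0.0801
grip_force: 0.0
```

Request:
arm_command([
  {"dr": [0, 0, 0], "translation": [19, -43, 0], "fingers": 80},
  {"dr": [0, 0, 0], "translation": [38, -85, 0], "fingers": 80},
  {"dr": [0, 0, 0], "translation": [57, -128, 0], "fingers": 80},
  {"dr": [0, 0, 0], "translation": [76, -171, 0], "fingers": 80},
  {"dr": [0, 0, 0], "translation": [95, -213, 0], "fingers": 80},
])

```text
clock: 1.6
position: [0.4396, 0.1341, 0.3026]
orientation: [-3.142, 0.0, 0.333]
ft_force: [0.9, -0.9, 0.6]
width: 0.0798
grip_force: 0.0
```

Request:
arm_command([
  {"dr": [0, 0, 0], "translation": [19, -43, 15], "fingers": 80},
  {"dr": [0, 0, 0.05], "translation": [38, -85, 30], "fingers": 80},
  {"dr": [0, 0, 0.11], "translation": [57, -128, 40], "fingers": 80},
  {"dr": [0, 0, 0.113], "translation": [76, -171, 50], "fingers": 80},
  {"dr": [0, 0, 0.113], "translation": [95, -213, 60], "fingers": 80},
])

```text
clock: 2.1
position: [0.4598, 0.3664, 0.242]
orientation: [3.141, 0.001, 0.22]
ft_force: [0.2, -0.9, 0.1]
width: 0.08
grip_force: 0.0
```

Request:
arm_command([
  {"dr": [0, 0, 0], "translation": [0, 0, 0], "fingers": 80},
  {"dr": [0, 0, 0], "translation": [0, 0, 0], "fingers": 80},
])

```text
clock: 2.3
position: [0.4598, 0.3648, 0.2419]
orientation: [3.141, 0.002, 0.221]
ft_force: [0.2, -0.3, -0.1]
width: 0.0799
grip_force: 0.0
```

```bash
python3 - <<'E'
from station import camera
from h import *
import pickle
w=camera("wrist");t=camera("top");pickle.dump((w,t),open("c1.pkl","wb"))
cv2.imwrite("pics/w1.png",w["pixels"][:,:,::-1]);print(w["xyz"],w["rotation"])
from h import *
M=R.from_euler('xyz',w["rotation"]).as_matrix();k=np.array(w["intrinsics"])@(M.T@(np.array([.46,.366,.02])-w["xyz"]));print(k[:2]/k[2])
E
```

```text
[0.52362219 0.37854463 0.32278438] [ 2.88197076e+00 -7.73922335e-04 -1.34946590e+00]
[318.87164185 212.22039757]
```

View pics/w1.png

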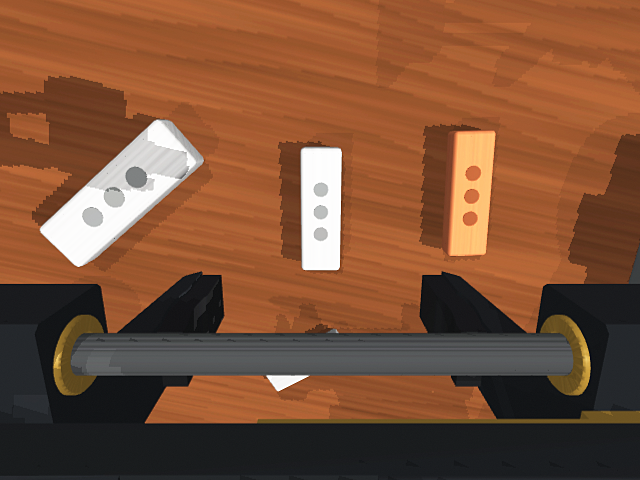

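The wrist view shows the middle bar at about (321,209), with the big one at (122,193), the copper at (471,193) and the small one at (300,370). The bar lies well between the open fingers.

```bash
python3 - <<'E'
from h import *
import pickle
w,t=pickle.load(open("c1.pkl","rb"))
print(rect(w,blob(w,(0,0,190),(180,40,255),(285,130,360,280)),.02))
E
```

```text
[461.3 364.8  97.5  30.9  12.5]
```

Request:
arm_command([
  {"dr": [0, 0, 0], "translation": [1, 0, 40], "fingers": 70},
  {"dr": [0, 0, 0], "translation": [1, 0, 85], "fingers": 60},
  {"dr": [0, 0, 0], "translation": [1, 0, 130], "fingers": 60},
  {"dr": [0, 0, 0], "translation": [1, 0, 160], "fingers": 60},
  {"dr": [0, 0, 0], "translation": [1, 0, 174], "fingers": 60},
])

```text
clock: 2.9
position: [0.4609, 0.3629, 0.0669]
orientation: [3.141, 0.003, 0.218]
ft_force: [0.5, 0.9, 0.0]
width: 0.06
grip_force: 0.0
```

Request:
arm_command([
  {"dr": [0, 0, 0], "translation": [0, 0, 0], "fingers": 60},
  {"dr": [0, 0, 0], "translation": [0, 0, 0], "fingers": 40},
  {"dr": [0, 0, 0], "translation": [0, 0, 0], "fingers": 20},
  {"dr": [0, 0, 0], "translation": [0, 0, 0], "fingers": 20},
  {"dr": [0, 0, 0], "translation": [0, 0, 0], "fingers": 20},
])

```text
clock: 3.4
position: [0.4615, 0.365, 0.0699]
orientation: [-3.14, -0.002, 0.22]
ft_force: [-0.8, -0.8, 5.0]
width: 0.0318
grip_force: 30.0
```

Request:
arm_command([
  {"dr": [0, 0, 0], "translation": [0, 0, -5], "fingers": 20},
  {"dr": [0, 0, 0], "translation": [0, 0, -20], "fingers": 20},
  {"dr": [0, 0, 0], "translation": [0, 0, -45], "fingers": 20},
  {"dr": [0, 0, 0], "translation": [0, 0, -75], "fingers": 20},
  {"dr": [0, 0, 0], "translation": [0, 0, -100], "fingers": 20},
])

```text
clock: 3.9
position: [0.4607, 0.3643, 0.1695]
orientation: [3.141, 0.002, 0.22]
ft_force: [0.7, 1.0, -8.0]
width: 0.0321
grip_force: 30.0
```

Request:
arm_command([
  {"dr": [0, 0, 0], "translation": [0, 0, -10], "fingers": 20},
  {"dr": [0, 0, 0], "translation": [0, 0, -10], "fingers": 20},
  {"dr": [0, 0, 0], "translation": [0, 0, -10], "fingers": 20},
])

```text
clock: 4.2
position: [0.4606, 0.3642, 0.1772]
orientation: [3.141, 0.003, 0.22]
ft_force: [-0.0, 1.0, -7.5]
width: 0.0315
grip_force: 30.0
```

```bash
cat >> h.py <<'E'
def plan(p0,yaw0,wps):
    "waypoints (xyz m, yaw): tool-frame shift (mm) and dz turn for each leg, tool pointing down"
    p=np.array(p0)
    for q,y in wps:
        Rm=R.from_euler('xyz',[np.pi,0,yaw0]).as_matrix()
        t=Rm.T@(np.array(q)-p)*1000
        print(np.round(t,1),"drz",round(-(y-yaw0),3),"len",round(np.linalg.norm(t)));p=np.array(q);yaw0=y
E
python3 - <<'E'
from h import *
plan([.4606,.3642,.1775],.22,[([.48,.21,.25],.72),([.50,.055,.25],1.22),([.519,-.101,.25],1.735)])
E
```

```text
[-14.7 154.7 -72.5] drz -0.5 len 171
[-87.2 129.7   0. ] drz -0.5 len 156
[-140.    71.5    0. ] drz -0.515 len 157
```

Request:
arm_command([
  {"dr": [0, 0, -0.07], "translation": [-2, 20, -12], "fingers": 20},
  {"dr": [0, 0, -0.17], "translation": [-5, 50, -30], "fingers": 20},
  {"dr": [0, 0, -0.28], "translation": [-8, 85, -45], "fingers": 20},
  {"dr": [0, 0, -0.39], "translation": [-11, 120, -60], "fingers": 20},
  {"dr": [0, 0, -0.5], "translation": [-15, 155, -72], "fingers": 20},
])

```text
clock: 4.7
position: [0.4801, 0.2087, 0.2498]
orientation: [-3.14, 0.002, 0.725]
ft_force: [0.8, 0.2, -6.7]
width: 0.0315
grip_force: 30.0
```

Request:
arm_command([
  {"dr": [0, 0, -0.1], "translation": [-17, 26, 0], "fingers": 20},
  {"dr": [0, 0, -0.2], "translation": [-35, 52, 0], "fingers": 20},
  {"dr": [0, 0, -0.3], "translation": [-52, 78, 0], "fingers": 20},
  {"dr": [0, 0, -0.4], "translation": [-70, 104, 0], "fingers": 20},
  {"dr": [0, 0, -0.5], "translation": [-87, 130, 0], "fingers": 20},
])

```text
clock: 5.2
position: [0.5001, 0.0537, 0.2491]
orientation: [-3.138, 0.001, 1.224]
ft_force: [0.1, -0.1, -5.8]
width: 0.0317
grip_force: 30.0
```

Request:
arm_command([
  {"dr": [0, 0, -0.12], "translation": [-35, 18, 0], "fingers": 20},
  {"dr": [0, 0, -0.24], "translation": [-70, 36, 0], "fingers": 20},
  {"dr": [0, 0, -0.36], "translation": [-105, 54, 0], "fingers": 20},
  {"dr": [0, 0, -0.46], "translation": [-130, 66, 0], "fingers": 20},
  {"dr": [0, 0, -0.515], "translation": [-140, 72, 0], "fingers": 20},
])

```text
clock: 5.7
position: [0.5198, -0.1038, 0.2488]
orientation: [-3.139, -0.001, 1.736]
ft_force: [-0.8, 0.5, -7.1]
width: 0.0314
grip_force: 30.0
```

Request:
arm_command([
  {"dr": [0, 0, 0], "translation": [0, 0, 0], "fingers": 20},
  {"dr": [0, 0, 0], "translation": [0, 0, 0], "fingers": 20},
  {"dr": [0, 0, 0], "translation": [0, 0, 0], "fingers": 20},
])

```text
clock: 6.0
position: [0.5198, -0.1004, 0.2501]
orientation: [-3.14, -0.001, 1.735]
ft_force: [0.1, -0.1, -6.3]
width: 0.0315
grip_force: 30.0
```

```bash
python3 - <<'E'
from station import camera,monitor
from h import *
import pickle
w=camera("wrist");t=camera("top");s=monitor.state();pickle.dump((w,t,s),open("c2.pkl","wb"))
cv2.imwrite("pics/w2.png",w["pixels"][:,:,::-1]);print(w["xyz"],w["rotation"],s["position"],s["orientation"])
E
```

```text
[ 0.50894457 -0.03640796  0.33114925] [2.88336953e+00 3.27793630e-05 1.63810634e-01] [ 0.5199743  -0.10042071  0.25055997] [-3.14112386e+00 -3.93762200e-04  1.73528945e+00]
```

View pics/w2.png

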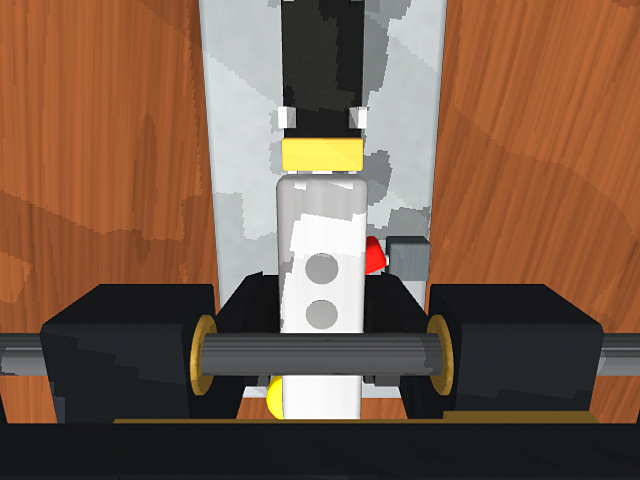

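The bar sits straight in the hand, with its front end at about (322,180). The brass jaw is at (322,155) and the bed's dark strip is between columns 282 and 364.

```bash
python3 - <<'E'
from h import *
import pickle
w,t,s=pickle.load(open("c2.pkl","rb"))
hsv=cv2.cvtColor(w["pixels"],cv2.COLOR_RGB2HSV)
th=np.deg2rad(9.4);T=np.array([516.1,-81.]);L=lambda p:np.round((p*1000-T)@np.array([[np.cos(th),-np.sin(th)],[np.sin(th),np.cos(th)]]),1)
j=blob(w,(20,80,120),(32,255,255),(270,120,380,180));print("jaw top",j.min(0),j.max(0))
r=rect(w,j,.061);print(r,L(r[:2]/1000))
bed=[]
for v in(15,40,65,90):
    x=np.where(hsv[v,260:390,2]<70)[0]+260;
    print(v,x.min(),x.max(),L(ray(w,[[x.min()-.5,v],[x.max()+.5,v]],.04)[:,:2]).tolist())
# deck side edges: first/last non-wood columns
for v in(20,120,220):
    x=np.where((hsv[v,150:480,1]<60)&(hsv[v,150:480,2]>100))[0]+150
    print("deck",v,L(ray(w,[[x.min()-.5,v],[x.max()+.5,v]],.04)[:,:2]).tolist())
# bar: front edge row and sides
zt=s["position"][2]-.067+.02
x=np.where((hsv[230,250:365+20,1]<40)&(hsv[230,250:385,2]>150))[0]+250;print(w["pixels"][230,268:285,0].tolist(),w["pixels"][230,355:380,0].tolist(),w["pixels"][170:190,322,:].sum(1).tolist())
tcp=L(s["position"][:2]);print("tcp",tcp)
p=L(ray(w,[[278,230],[366,230],[322,178]],zt)[:,:2])-tcp;print("bar sides/front rel tcp",p.tolist(),zt)
# top view deck again
t0=t
E
```

```text
jaw top [282 138] [362 170]
[512.2 -53.3  54.8  21.4   9.4] [ 0.7 28. ]
15 281 363 [[-27.2, 118.6], [28.6, 118.6]]
40 282 363 [[-27.0, 103.2], [29.0, 103.2]]
65 283 362 [[-26.7, 87.4], [28.7, 87.3]]
90 283 361 [[-27.1, 71.0], [28.4, 71.0]]
deck 20 [[-81.9, 115.6], [83.9, 115.5]]
deck 120 [[-82.1, 50.7], [83.4, 50.7]]
deck 220 [[-82.2, -22.8], [83.6, -22.8]]
[207, 208, 209, 209, 209, 209, 209, 212, 205, 112, 126, 152, 159, 167, 175, 182, 190] [251, 251, 251, 251, 251, 248, 245, 242, 238, 235, 202, 132, 138, 140, 140, 141, 140, 140, 139, 138, 138, 137, 137, 137, 138] [640, 760, 765, 722, 270, 326, 349, 358, 370, 433, 495, 544, 548, 560, 565, 577, 586, 596, 602, 605]
tcp [  0.7 -19.8]
bar sides/front rel tcp [[-15.1, 31.700000000000003], [14.600000000000001, 31.700000000000003], [-0.29999999999999993, 49.2]] 0.20355997106092852
```

Request:
arm_command([
  {"dr": [0, 0, 0], "translation": [20, 0, 0], "fingers": 20},
  {"dr": [0, 0, 0], "translation": [50, 0, 0], "fingers": 20},
  {"dr": [0, 0, 0], "translation": [85, 0, 10], "fingers": 20},
  {"dr": [0, 0, 0], "translation": [110, 0, 30], "fingers": 20},
  {"dr": [0, 0, 0], "translation": [119, 0, 60], "fingers": 20},
])

```text
clock: 6.6
position: [0.5005, 0.0187, 0.1915]
orientation: [3.138, 0.001, 1.737]
ft_force: [-0.6, -0.4, -7.5]
width: 0.0315
grip_force: 30.0
```

Request:
arm_command([
  {"dr": [0, 0, 0], "translation": [0, 0, 25], "fingers": 20},
  {"dr": [0, 0, 0], "translation": [0, 0, 45], "fingers": 20},
  {"dr": [0, 0, 0], "translation": [0, 0, 50], "fingers": 20},
  {"dr": [0, 0, 0], "translation": [0, 0, 50], "fingers": 20},
  {"dr": [0, 0, 0], "translation": [0, 0, 50], "fingers": 20},
])

```text
clock: 7.1
position: [0.5012, 0.0161, 0.1418]
orientation: [3.14, 0.001, 1.735]
ft_force: [1.0, 0.7, -6.1]
width: 0.0316
grip_force: 30.0
```

```bash
python3 - <<'E'
from station import camera,monitor
from h import *
import pickle
sc=camera("scene");w=camera("wrist");t=camera("top");s=monitor.state();pickle.dump((w,t,s),open("c3.pkl","wb"))
a=cv2.resize(sc["pixels"][200:340,90:320],(800,487));cv2.imwrite("pics/s3.png",a[:,:,::-1]);print(s["position"],s["orientation"],s["ft_force"])
E
```

```text
[0.50104169 0.0160388  0.1417085 ] [3.13974531e+00 7.03999062e-04 1.73472067e+00] [ 0.28910103 -0.07540874 -7.44331954]
```

View pics/s3.png

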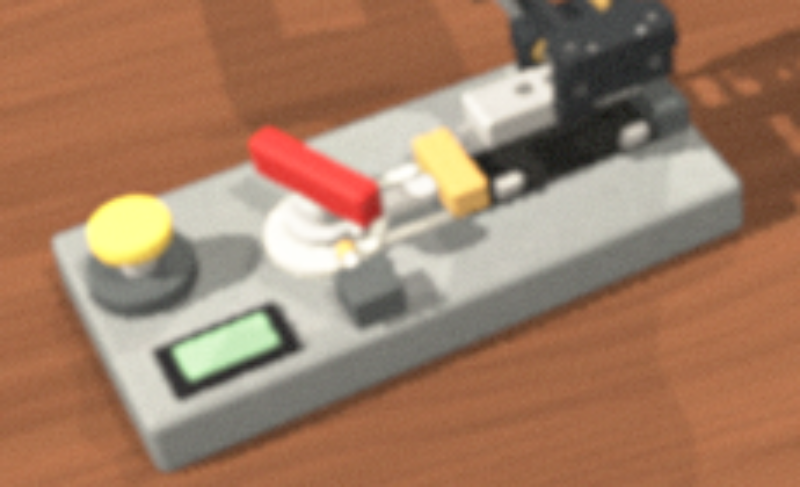

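The bar hovers lengthwise over the bed, between the brass jaw (450,170) and the dark stop (665,110). Now lowering it in.

Request:
arm_command([
  {"dr": [0, 0, 0], "translation": [1, 0, 12], "fingers": 20},
  {"dr": [0, 0, 0], "translation": [1, 0, 22], "fingers": 20},
  {"dr": [0, 0, 0], "translation": [1, 0, 27], "fingers": 20},
  {"dr": [0, 0, 0], "translation": [1, 0, 30], "fingers": 20},
  {"dr": [0, 0, 0], "translation": [1, 0, 30], "fingers": 20},
])

```text
clock: 7.75
position: [0.5005, 0.0171, 0.1106]
orientation: [-3.141, -0.0, 1.735]
ft_force: [0.3, -0.7, -6.7]
width: 0.0315
grip_force: 30.0
```

Request:
arm_command([
  {"dr": [0, 0, 0], "translation": [0, 0, 1], "fingers": 20},
  {"dr": [0, 0, 0], "translation": [0, 0, 2], "fingers": 20},
  {"dr": [0, 0, 0], "translation": [0, 0, 2], "fingers": 20},
])

```text
clock: 8.05
position: [0.5007, 0.0171, 0.1099]
orientation: [3.14, 0.001, 1.735]
ft_force: [-3.1, 0.1, 4.2]
width: 0.0315
grip_force: 30.0
```

Request:
arm_command([
  {"dr": [0, 0, 0], "translation": [0, 0, -1], "fingers": 31},
  {"dr": [0, 0, 0], "translation": [0, 0, -1], "fingers": 34},
  {"dr": [0, 0, 0], "translation": [0, 0, -1], "fingers": 40},
  {"dr": [0, 0, 0], "translation": [0, 0, -1], "fingers": 48},
  {"dr": [0, 0, 0], "translation": [0, 0, -1], "fingers": 48},
])

```text
clock: 8.55
position: [0.5007, 0.0171, 0.1099]
orientation: [3.141, 0.0, 1.735]
ft_force: [0.6, 0.5, -0.3]
width: 0.048
grip_force: 0.0
```

Request:
arm_command([
  {"dr": [0, 0, 0], "translation": [0, 0, -6], "fingers": 48},
  {"dr": [0, 0, 0], "translation": [0, 0, -16], "fingers": 48},
  {"dr": [0, 0, 0], "translation": [0, 0, -40], "fingers": 50},
  {"dr": [0, 0, 0], "translation": [0, 0, -80], "fingers": 50},
  {"dr": [0, 0, 0], "translation": [0, 0, -120], "fingers": 50},
])

```text
clock: 9.05
position: [0.5002, 0.0172, 0.2318]
orientation: [-3.141, -0.0, 1.735]
ft_force: [0.9, 0.5, 0.0]
width: 0.0498
grip_force: 0.0
```

```bash
python3 - <<'E'
from station import camera,monitor
from h import *
import pickle
w=camera("wrist");s=monitor.state();pickle.dump((w,s),open("c4.pkl","wb"))
cv2.imwrite("pics/w4.png",w["pixels"][:,:,::-1]);print(s["position"],s["orientation"],s["ft_force"])
E
```

```text
[0.50201553 0.01697061 0.23813991] [3.13149306 0.0038069  1.73509367] [ 2.3213454  -0.59118808  5.70655262]
```

View pics/w4.png

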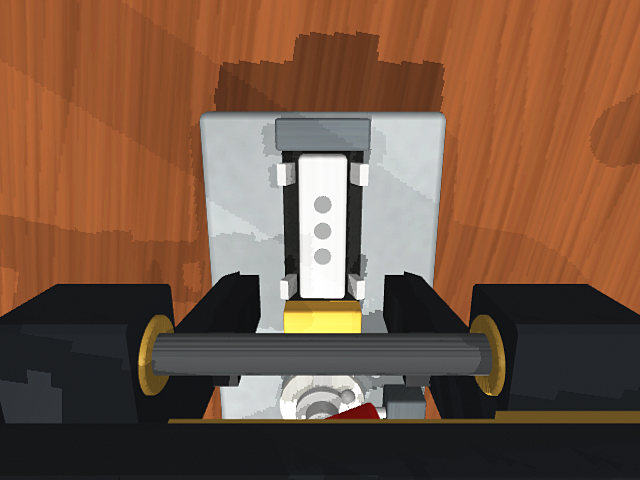

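The bar lies flat in the bed between both guide pairs, centred at (322,227), with the stop at (323,134) and the jaw at (322,315). Next is the knob.

```bash
python3 - <<'E'
from h import *
plan([.5005,.0171,.23],1.735,[([.512,-.054,.23],1.165),([.524,-.1246,.20],.595)])
E
```

```text
[-72.   -0.3  -0. ] drz 0.57 len 72
[-60.1  38.9  30. ] drz 0.57 len 78
```

Request:
arm_command([
  {"dr": [0, 0, 0.1], "translation": [-14, 0, 0], "fingers": 50},
  {"dr": [0, 0, 0.22], "translation": [-28, 0, 0], "fingers": 50},
  {"dr": [0, 0, 0.34], "translation": [-43, 0, 0], "fingers": 50},
  {"dr": [0, 0, 0.46], "translation": [-58, 0, 0], "fingers": 50},
  {"dr": [0, 0, 0.57], "translation": [-72, 0, 0], "fingers": 50},
])

```text
clock: 9.6
position: [0.5123, -0.0545, 0.2304]
orientation: [3.141, -0.0, 1.16]
ft_force: [-0.5, -0.1, 0.3]
width: 0.0499
grip_force: 0.0
```

Request:
arm_command([
  {"dr": [0, 0, 0.12], "translation": [-12, 8, 0], "fingers": 50},
  {"dr": [0, 0, 0.24], "translation": [-24, 16, 5], "fingers": 50},
  {"dr": [0, 0, 0.36], "translation": [-36, 24, 10], "fingers": 50},
  {"dr": [0, 0, 0.47], "translation": [-50, 32, 20], "fingers": 50},
  {"dr": [0, 0, 0.57], "translation": [-60, 39, 30], "fingers": 50},
])

```text
clock: 10.1
position: [0.5245, -0.1253, 0.2002]
orientation: [3.14, -0.001, 0.59]
ft_force: [0.1, -0.1, -1.0]
width: 0.05
grip_force: 0.0
```

Request:
arm_command([
  {"dr": [0, 0, 0], "translation": [0, 0, 0], "fingers": 50},
  {"dr": [0, 0, 0], "translation": [0, 0, 0], "fingers": 50},
  {"dr": [0, 0, 0], "translation": [0, 0, 0], "fingers": 50},
])

```text
clock: 10.4
position: [0.5244, -0.1239, 0.2005]
orientation: [3.141, -0.001, 0.597]
ft_force: [0.1, 0.3, 0.6]
width: 0.05
grip_force: 0.0
```

```bash
python3 - <<'E'
from station import camera,monitor
from h import *
import pickle
w=camera("wrist");s=monitor.state();print(s["position"],s["orientation"][2],s["ft_force"])
cv2.imwrite("pics/w5.png",w["pixels"][:,:,::-1])
for lo,hi in(((0,150,100),(8,255,255)),):
    b=blob(w,lo,hi,(250,60,400,330));print(b.min(0),b.max(0),rect(w,b,.098))
E
```

```text
[ 0.52445985 -0.12385681  0.20050305] 0.5970417276949735 [-0.03705951 -0.49649629 -0.00062809]
[313 178] [350 329] [ 529.8 -126.2   78.5   17.3   33.3]
```

View pics/w5.png

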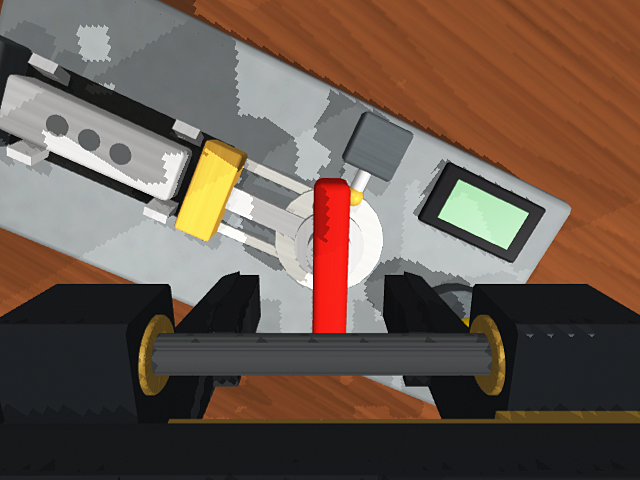

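The wrist view shows the red handle at about (331,255), in line with the hand and slightly right of the finger middle (322). The roller block is at (378,145), clear of the fingers. Descending with a 2 mm sideways correction.

Request:
arm_command([
  {"dr": [0, 0, 0], "translation": [0, 2, 15], "fingers": 50},
  {"dr": [0, 0, 0], "translation": [0, 2, 35], "fingers": 50},
  {"dr": [0, 0, 0], "translation": [0, 2, 52], "fingers": 50},
  {"dr": [0, 0, 0], "translation": [0, 2, 62], "fingers": 50},
  {"dr": [0, 0, 0], "translation": [0, 2, 62], "fingers": 50},
])

```text
clock: 10.95
position: [0.5253, -0.1257, 0.1371]
orientation: [-3.14, 0.001, 0.596]
ft_force: [0.5, 0.4, 0.7]
width: 0.0499
grip_force: 0.0
```

Request:
arm_command([
  {"dr": [0, 0, 0], "translation": [0, 0, 0], "fingers": 30},
  {"dr": [0, 0, 0], "translation": [0, 0, 0], "fingers": 22},
  {"dr": [0, 0, 0], "translation": [0, 0, 0], "fingers": 15},
  {"dr": [0, 0, 0], "translation": [0, 0, 0], "fingers": 10},
  {"dr": [0, 0, 0], "translation": [0, 0, 0], "fingers": 10},
])

```text
clock: 11.45
position: [0.5266, -0.1274, 0.1384]
orientation: [3.137, -0.001, 0.595]
ft_force: [5.4, -6.7, -4.2]
width: 0.0179
grip_force: 30.0
```

```bash
python3 -c "
from station import monitor
s=monitor.state();print(s['position'],s['orientation'],s['ft_force'],s['torque'],s['width'],s['grip_force'])"
```

```text
[ 0.52663868 -0.1273832   0.13835154] [ 3.13697869e+00 -1.38515373e-03  5.94710319e-01] [ 5.43797778 -6.66373078 -4.22722057] [-0.89182956 -0.58782927 -0.03848705] 0.017870659084472773 29.99872147338465
```

Request:
arm_command([
  {"dr": [0, 0, 0], "translation": [0, 2, 0], "fingers": 10},
  {"dr": [0, 0, 0], "translation": [0, 2, 0], "fingers": 10},
  {"dr": [0, 0, 0.07], "translation": [0, 2, 0], "fingers": 10},
  {"dr": [0, 0, 0.14], "translation": [0, 2, 0], "fingers": 10},
  {"dr": [0, 0, 0.21], "translation": [0, 2, 0], "fingers": 10},
])

```text
clock: 11.95
position: [0.5271, -0.1281, 0.1383]
orientation: [3.14, -0.001, 0.382]
ft_force: [1.3, -0.8, 3.0]
width: 0.0182
grip_force: 30.0
```

Request:
arm_command([
  {"dr": [0, 0, 0.07], "translation": [0, 0, 0], "fingers": 10},
  {"dr": [0, 0, 0.14], "translation": [0, 0, 0], "fingers": 10},
  {"dr": [0, 0, 0.21], "translation": [0, 0, 0], "fingers": 10},
  {"dr": [0, 0, 0.21], "translation": [0, 0, 0], "fingers": 10},
])

```text
clock: 12.35
position: [0.5271, -0.1285, 0.1383]
orientation: [3.139, -0.001, 0.174]
ft_force: [1.6, -4.7, 2.7]
width: 0.0174
grip_force: 30.0
```

```bash
python3 -c "
from station import monitor
s=monitor.state();print(s['position'],s['orientation'],s['ft_force'],s['torque'],s['width'],s['grip_force'])"
```

```text
[ 0.52712685 -0.12846978  0.13826704] [ 3.13949001e+00 -1.41608207e-03  1.74449157e-01] [ 1.59636843 -4.72559907  2.68615526] [-0.53689839 -0.24563132  0.18480095] 0.017429442542127395 30.000926884822547
```

Request:
arm_command([
  {"dr": [0, 0, 0.07], "translation": [0, 1, 0], "fingers": 10},
  {"dr": [0, 0, 0.14], "translation": [0, 1, 0], "fingers": 10},
  {"dr": [0, 0, 0.21], "translation": [0, 1, 0], "fingers": 10},
  {"dr": [0, 0, 0.28], "translation": [0, 1, 0], "fingers": 10},
  {"dr": [0, 0, 0.28], "translation": [0, 1, 0], "fingers": 10},
])

```text
clock: 12.85
position: [0.5272, -0.1293, 0.1383]
orientation: [3.14, -0.002, -0.105]
ft_force: [1.7, -6.3, 4.5]
width: 0.0179
grip_force: 30.0
```

```bash
python3 -c "
from station import monitor
s=monitor.state();print(s['position'],s['orientation'],s['ft_force'],s['torque'],s['width'],s['grip_force'])"
```

```text
[ 0.52719103 -0.12932761  0.13826911] [ 3.14045611e+00 -1.64357723e-03 -1.04504532e-01] [ 1.73694628 -6.28107421  4.49264051] [-0.62285674 -0.16590739 -0.09171293] 0.017888816554743336 30.001091323792934
```

Request:
arm_command([
  {"dr": [0, 0, 0.06], "translation": [0, 1.5, 0], "fingers": 10},
  {"dr": [0, 0, 0.12], "translation": [0, 1.5, 0], "fingers": 10},
  {"dr": [0, 0, 0.18], "translation": [0, 1.5, 0], "fingers": 10},
  {"dr": [0, 0, 0.22], "translation": [0, 1.5, 0], "fingers": 10},
  {"dr": [0, 0, 0.22], "translation": [0, 1.5, 0], "fingers": 10},
])

```text
clock: 13.35
position: [0.5271, -0.13, 0.1383]
orientation: [-3.141, -0.002, -0.323]
ft_force: [1.9, 0.7, 4.5]
width: 0.0178
grip_force: 30.0
```

```bash
python3 -c "
from station import monitor
s=monitor.state();print(s['position'],s['orientation'],s['ft_force'],s['torque'],s['width'],s['grip_force'])"
```

```text
[ 0.52711961 -0.13002697  0.13826651] [-3.14097696e+00 -1.58175605e-03 -3.22895106e-01] [1.87585638 0.71739421 4.47293865] [ 0.03156589 -0.3639227   0.04060393] 0.017769395099278933 30.00122551806271
```

Request:
arm_command([
  {"dr": [0, 0, 0.05], "translation": [0, 0, 0], "fingers": 10},
  {"dr": [0, 0, 0.1], "translation": [0, 0, 0], "fingers": 10},
  {"dr": [0, 0, 0.1], "translation": [0, 0, 0], "fingers": 10},
])

```text
clock: 13.65
position: [0.527, -0.1302, 0.1383]
orientation: [-3.141, -0.001, -0.423]
ft_force: [1.8, -1.1, 5.2]
width: 0.0176
grip_force: 30.0
```

```bash
python3 -c "
from station import monitor
s=monitor.state();print(s['position'],s['orientation'],s['ft_force'],s['torque'],s['width'],s['grip_force'])"
```

```text
[ 0.52703377 -0.13023372  0.13826514] [-3.14128251e+00 -1.47388003e-03 -4.23116774e-01] [ 1.78251274 -1.07654279  5.19492826] [-0.12390417 -0.32538977 -0.03827245] 0.017620435607938103 30.001312368549407
```

Request:
arm_command([
  {"dr": [0, 0, 0], "translation": [0, 0, 0], "fingers": 24},
  {"dr": [0, 0, 0], "translation": [0, 0, 0], "fingers": 40},
  {"dr": [0, 0, 0], "translation": [0, 0, 0], "fingers": 46},
  {"dr": [0, 0, 0], "translation": [0, 0, -30], "fingers": 46},
  {"dr": [0, 0, 0], "translation": [0, 0, -75], "fingers": 46},
])

```text
clock: 14.15
position: [0.5257, -0.1298, 0.2114]
orientation: [-3.141, 0.007, -0.424]
ft_force: [0.8, -0.3, 0.7]
width: 0.046
grip_force: 0.0
```

Request:
arm_command([
  {"dr": [0, 0, 0], "translation": [-40, 20, 0], "fingers": 0},
  {"dr": [0, 0, 0], "translation": [-60, 40, 0], "fingers": 0},
  {"dr": [0, 0, 0], "translation": [-80, 60, 0], "fingers": 0},
  {"dr": [0, 0, 0], "translation": [-80, 60, 0], "fingers": 0},
  {"dr": [0, 0, 0], "translation": [-80, 60, 0], "fingers": 0},
])

```text
clock: 14.65
position: [0.4291, -0.152, 0.2129]
orientation: [-3.141, -0.0, -0.426]
ft_force: [0.2, -1.1, -1.5]
width: 0.0085
grip_force: 0.0
```

```bash
python3 - <<'E'
from station import camera,monitor
from h import *
w=camera("wrist");s=monitor.state();print(s["position"],s["orientation"],s["ft_force"])
cv2.imwrite("pics/w6.png",w["pixels"][:,:,::-1])
for n,lo,hi,z in(("red",(0,150,100),(8,255,255),.098),("yel",(24,150,120),(34,255,255),.085)):
    try:
        b=blob(w,lo,hi,(0,0,640,330));print(n,b.min(0),b.max(0),rect(w,b,z))
    except Exception as e: print(n,e)
E
```

```text
[ 0.42948962 -0.15190388  0.21278577] [-3.14137627e+00 -2.69751029e-04 -4.25039655e-01] [ 0.17012956 -0.27615316 -0.29042801]
red [172   4] [229 189] [ 523.  -133.    83.6   21.5  -24. ]
yel [346   0] [434  68] [ 514.9 -228.    42.3   30.3   65.6]
```

View pics/w6.png

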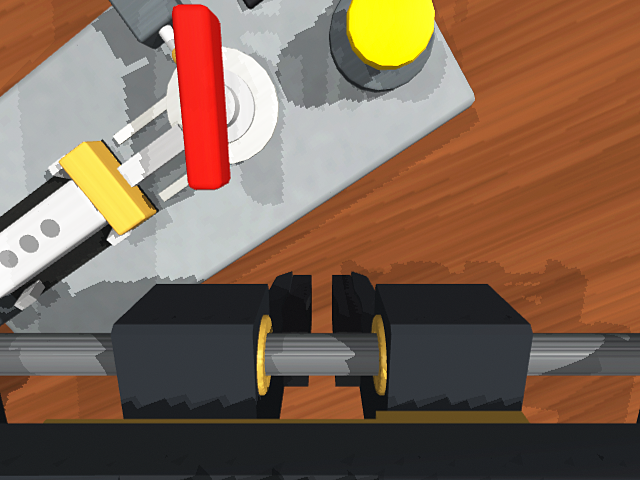

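The handle stays turned at -24° after release (about 1.0 rad past its start), the jaw is against the bar at (110,187), and the yellow cap is at (390,30). Now the plunger.

Request:
arm_command([
  {"dr": [0, 0, 0], "translation": [35, 10, 0], "fingers": 0},
  {"dr": [0, 0, 0], "translation": [75, 22, 10], "fingers": 0},
  {"dr": [0, 0, 0], "translation": [115, 32, 25], "fingers": 0},
  {"dr": [0, 0, 0], "translation": [115, 32, 50], "fingers": 0},
  {"dr": [0, 0, 0], "translation": [115, 32, 55], "fingers": 0},
])

```text
clock: 15.2
position: [0.5209, -0.2279, 0.1546]
orientation: [-3.14, 0.005, -0.424]
ft_force: [0.2, -0.1, 0.5]
width: 0.0007
grip_force: 0.0
```

Request:
arm_command([
  {"dr": [0, 0, 0], "translation": [0, 0, 4], "fingers": 0},
  {"dr": [0, 0, 0], "translation": [0, 0, 8], "fingers": 0},
  {"dr": [0, 0, 0], "translation": [0, 0, 12], "fingers": 0},
  {"dr": [0, 0, 0], "translation": [0, 0, 16], "fingers": 0},
  {"dr": [0, 0, 0], "translation": [0, 0, 16], "fingers": 0},
])

```text
clock: 15.7
position: [0.5208, -0.2282, 0.1426]
orientation: [-3.141, -0.002, -0.425]
ft_force: [0.5, 3.0, 7.1]
width: 0.0004
grip_force: 3.4
```

Request:
arm_command([
  {"dr": [0, 0, 0], "translation": [0, 0, 4], "fingers": 0},
  {"dr": [0, 0, 0], "translation": [0, 0, 7], "fingers": 0},
  {"dr": [0, 0, 0], "translation": [0, 0, 9], "fingers": 0},
  {"dr": [0, 0, 0], "translation": [0, 0, 10], "fingers": 0},
  {"dr": [0, 0, 0], "translation": [0, 0, 10], "fingers": 0},
])

```text
clock: 16.2
position: [0.5208, -0.2282, 0.1343]
orientation: [3.141, -0.003, -0.425]
ft_force: [-5.4, 5.4, 17.9]
width: 0.0002
grip_force: 9.5
```

Request:
arm_command([
  {"dr": [0, 0, 0], "translation": [0, 0, 1], "fingers": 0},
  {"dr": [0, 0, 0], "translation": [0, 0, 1.5], "fingers": 0},
  {"dr": [0, 0, 0], "translation": [0, 0, 1.5], "fingers": 0},
])

```text
clock: 16.5
position: [0.5209, -0.2282, 0.1343]
orientation: [3.141, -0.004, -0.425]
ft_force: [-8.8, 7.6, 31.7]
width: 0.0002
grip_force: 15.5
```

Request:
arm_command([
  {"dr": [0, 0, 0], "translation": [0, 0, -6], "fingers": 0},
  {"dr": [0, 0, 0], "translation": [0, 0, -14], "fingers": 0},
  {"dr": [0, 0, 0], "translation": [0, 0, -26], "fingers": 0},
  {"dr": [0, 0, 0], "translation": [0, 0, -60], "fingers": 0},
  {"dr": [0, 0, 0], "translation": [0, 0, -100], "fingers": 0},
])

```text
clock: 17.0
position: [0.5201, -0.2282, 0.2309]
orientation: [-3.141, 0.002, -0.425]
ft_force: [0.2, -0.2, 0.3]
width: 0.0006
grip_force: 0.0
```

Request:
arm_command([
  {"dr": [0, 0, 0], "translation": [-30, 20, -20], "fingers": 0},
  {"dr": [0, 0, 0], "translation": [-60, 40, -20], "fingers": 0},
  {"dr": [0, 0, 0], "translation": [-90, 60, -20], "fingers": 0},
  {"dr": [0, 0, 0], "translation": [-90, 60, -20], "fingers": 0},
  {"dr": [0, 0, 0], "translation": [-90, 60, -20], "fingers": 0},
])

```text
clock: 17.5
position: [0.4137, -0.2463, 0.2509]
orientation: [3.141, -0.001, -0.426]
ft_force: [0.3, -0.1, 0.1]
width: 0.0007
grip_force: 0.0
```

```bash
python3 - <<'E'
from station import camera
from h import *
a=camera("scene")["pixels"][120:340,90:480];t=camera("top")
print("red",rect(t,blob(t,(0,180,120),(6,255,255),(325,195,510,300)),.098),"yel",rect(t,blob(t,(24,150,150),(34,255,255),(325,195,510,300)),.085))
cv2.imwrite("pics/s7.png",cv2.resize(a,(800,451))[:,:,::-1])
E
```

```text
red [ 523.9 -124.8   84.7   15.5  -24.8] yel [ 521.6 -226.3   43.6   38.3  -45.9]
```

View pics/s7.png

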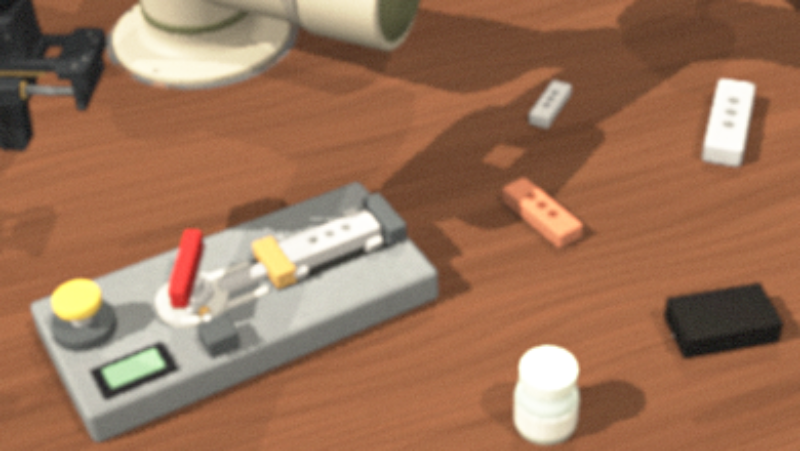

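The picture shows the bar clamped between the jaw (273,260) and the stop (385,218). The plunger is back up at (78,300), the handle is holding its turn, and the bystanders are in place.

```bash
python3 -c "
from station import job
print(job.hand_in())"
```

```text
the job is handed in; nothing more can be done
None
```

The job is handed in at about 18 s: the silver bar lies flat and clamped in the tester's bed, the knob stayed over after turning about 1.0 rad, the plunger went down onto its stop and sprang back up, and the copper bar, flux jar and charcoal block were not touched.

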